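# Start up the pouch sealer

## Task

Start the pouch sealer for the day with light fingertip presses on its rocker switches, pressing down the end that stands up until the switch snaps over: first the wide main switch, then the band drive (the narrow switch next to the knob) and last the heater (the middle one of the three narrow switches), so that the bands are never heated standing still. Leave the cooling fan (the third narrow switch) off and the speed knob as it is set. Do not shift or pick up the things lying on and around the sealer.

Things in the scene. Friction and masses are not known exactly. Their poses are not given: they have to be found in the camera images.
- sealer: continuous pouch sealer, white and steel, fixed: 280 deep (x), 560 wide (y), 156 mm high, 30 mm steel lip along the front 48 mm up. Origin: centre of its underside; x to its back, y to its left end seen from the front, z up. Front faces the robot, turned up to 16 degrees. The front part of its top is a control panel; the back part (x = 40 to 140 mm) is flat
- sealer_panel (a point): middle of the panel's face (sealer x -50, y 0, 137 mm up; axes of the sealer). The panel slopes up to the back at 12 degrees, 118 to 156 mm high. Along its middle line, sealer y in mm: square temperature controller 205 (7 proud), main switch 115, speed knob 32, drive -55, heater -110, fan -165, fuse holder -228 (9 proud). Switch bezels are 2 mm proud
- main (a joint): white snap-action rocker switch in a black bezel, main, 30 long x 26 mm wide, between the square controller and the knob. Angle: 0 rad = off (far end stands up, near end flush), 0.419 rad (24 degrees) = fully on (far end flush, near end up). It turns about a line along the sealer's y through its middle, 3 mm off the panel. Pressing the raised end takes 3 to 5 N; past half-way (0.21) it snaps over and stays
- main_on (a point): press point of the main switch: on the far, raised half (14 to 15 mm long) of its face, mid-width, 10 mm from the turning line. It moves with the rocker: 7 mm off the panel when off, 3 mm when on. Axes when off: x up the panel's slope, y along the sealer's y, z square out of the panel; they turn with the rocker
- drive (a joint): white snap-action rocker switch in a black bezel, band drive, 28 x 15 mm, first of three, next to the knob. Angle: 0 rad = off (far end stands up, near end flush), 0.419 rad (24 degrees) = fully on (far end flush, near end up). It turns about a line along the sealer's y through its middle, 3 mm off the panel. Pressing the raised end takes 3 to 5 N; past half-way (0.21) it snaps over and stays
- drive_on (a point): press point of the band-drive switch: on the far, raised half (14 to 15 mm long) of its face, mid-width, 10 mm from the turning line. It moves with the rocker: 7 mm off the panel when off, 3 mm when on. Axes when off: x up the panel's slope, y along the sealer's y, z square out of the panel; they turn with the rocker
- heater (a joint): white snap-action rocker switch in a black bezel, heater, 28 x 15 mm, middle of the three. Angle: 0 rad = off (far end stands up, near end flush), 0.419 rad (24 degrees) = fully on (far end flush, near end up). It turns about a line along the sealer's y through its middle, 3 mm off the panel. Pressing the raised end takes 3 to 5 N; past half-way (0.21) it snaps over and stays
- heater_on (a point): press point of the heater switch: on the far, raised half (14 to 15 mm long) of its face, mid-width, 10 mm from the turning line. It moves with the rocker: 7 mm off the panel when off, 3 mm when on. Axes when off: x up the panel's slope, y along the sealer's y, z square out of the panel; they turn with the rocker
- fan (a joint): white snap-action rocker switch in a black bezel, cooling fan, 28 x 15 mm, last of the three; stays off. Angle: 0 rad = off (far end stands up, near end flush), 0.419 rad (24 degrees) = fully on (far end flush, near end up). It turns about a line along the sealer's y through its middle, 3 mm off the panel. Pressing the raised end takes 3 to 5 N; past half-way (0.21) it snaps over and stays
- speed_mark (a point): pointer end on top of the round black speed knob (42 mm wide, 19 mm high, turns easily), 14 mm from its axis; the knob stays as it is set
- tape_mid (a point): roll of paper tape, 68 mm across x 19 high, lying on the flat back part of the sealer's top; its centre
- strips_mid (a point): small cardboard box of test strips, 55 x 95 x 28 high, on the flat back part of the sealer's top; its centre
- forceps_mid (a point): steel forceps with ring handles, 160 long x 6 mm high, lying on the bench before the sealer; near its middle
- dish_mid (a point): kidney-shaped steel dish, 200 x 100 x 42 mm high, on the bench beyond the sealer's left end; its middle, half-way up
- gallipot_mid (a point): small round steel bowl, 76 mm across x 45 high, on the bench before the sealer; its centre
- jar_mid (a point): white screw-top plastic jar, 50 mm across x 60 high, on the bench before the sealer; its centre

How it is judged (in metres and radians):
On the way, in this order (a step that is already met when the one before it is completed fails the run):
1. the main switch is on, the others still off (value of joint main above 0.36 rad and value of joint each of drive, heater below 0.06 rad), for 0.1 s.
2. the band-drive switch is on too, the heater still off (value of joint each of main, drive above 0.36 rad and value of joint heater below 0.06 rad), for 0.1 s.
3. the heater switch is on as well (value of joint each of main, drive, heater above 0.36 rad), for 0.1 s.
At the end, for the whole second after the job is handed in: main, band-drive and heater switches fully on (beyond 0.36 of 0.419 rad), fan switch off (below 0.06 rad), knob turned by less than about 25 degrees, every loose thing within 20 mm of where it stood (all of step 3 and value of joint fan below 0.06 rad and distance of each of tape_mid, strips_mid, forceps_mid, dish_mid, gallipot_mid, jar_mid from where it was at the start of the episode below 0.02 m and distance of speed_mark from where it was at the start of the episode below 0.006 m); the robot touches nothing.
It fails at once if switched on out of order: the band drive without the main switch, or the heater without the band drive and main switch ((value of joint drive above 0.21 rad and value of joint main below 0.21 rad) or (value of joint heater above 0.21 rad and value of joint any of drive, main below 0.21 rad)).
It fails at once if the cooling-fan switch was pressed (value of joint fan above 0.21 rad).
It fails at once if the speed knob was turned (distance of speed_mark from where it was at the start of the episode above 0.006 m).
It fails at once if the sealer was pressed hard (over 30 N) (contact force between any of the fingers, the arm and sealer above 30 N).
It fails at once if a thing on or beside the sealer was shifted by 20 mm, lifted or carried off (distance of any of tape_mid, strips_mid, forceps_mid, dish_mid, gallipot_mid, jar_mid from where it was at the start of the episode above 0.02 m).
It also fails if it takes over 38 s, if anything falls off the work surface, if the arm or the gripper's body presses on something with over 40 N, if the wrist force passes 120 N, or if a joint passes its speed limit or range.

## Robot

A 6-joint arm with a two-finger parallel gripper is mounted at the origin on the work surface. World frame = base frame: x ahead of the robot, y to its left, z up, the work surface at z = 0. Lengths are in mm, angles in rad, forces in N, time in s.
With the tool pointing down it reaches from about 350 to 775 mm from the base axis. Payload 7.3 kg.
Tool frame: the origin (TCP) lies at the very end of the fingers, on their centre line; the grasp point (between the pads) lies 19 mm behind it; x points along the fingers, z is the direction in which the jaws open and shut, and the axes are right-handed (so a half turn about x gives the same grasp; the last joint's range is limited). The gripper opens to 92 mm and grips with 3 to 60 N. Pads are 19 mm wide; open, the fingers measure 130 mm over their backs; the gripper's body (75 mm by 190 mm) begins 47 mm behind the grasp point.
Start: joints at [1.136, 0.342, 1.524, -0, 1.275, -0.146], TCP at [149.506, 503.282, 226.741] pointing down, gripper open.
Joint ranges: [-2.53, 2.53], [-0.77, 2.02], [0.04, 2.7], [-1, 4.14], [0.28, 2.66], [-3.11, 3.11]. Speed limits (rad/s): [2.57, 2.57, 3.14, 3.14, 3.14, 3.14].

## Interface

Orientations are given as [roll, pitch, yaw] about the fixed x, y, z axes, in that order (R = Rz(yaw) Ry(pitch) Rx(roll)).
In Python, from plant import * gives the robot as it stands.
- The arm moves only by the shell command python3 -m creep 'ROWS'. ROWS is JSON, a list of rows, each an object of numbers: "tx", "ty", "tz": the shift along the tool's x, y, z in cm; "wx", "wy", "wz": the turn, a rotation vector about the tool's x, y, z in rad; "gripper": the closure, from -1 (fully open) to 1 (shut). A call has 1 to 8 rows; each row is the pose to reach, as a shift and turn from the pose commanded when the call began, along the tool's axes at that moment; what a row does not reach only later rows make up. A row lasts 1/12 s, in which the tool goes at most 41.7 mm and 7.16 degrees, less where a joint would pass 70% of its speed; a pose out of reach is approached as far as the arm can. A call with a gripper value outside its range is refused whole. The fingers move at their own pace and stop on an object; the grip force is fixed at half the most. Time passes only in rows, so rows that repeat a pose let the fingers close. It gives the time, the measured TCP pose, the force and the opening at its end, in the units of the state.
- get_obs(): the state, without advancing time (a new reading comes with each control period).
- capture(name): name is "side" or "top"; returns a dict with "frame" (400x640x3 uint8, red, green, blue), "z_map" (400x640 float32, mm along the optical axis (not along the pixel's ray), 0 where there is no reading), "vertical_fov" (degrees; the focal length in pixels is half the picture's height over the tangent of half this angle, whatever the lens; pixels are square), "cx", "cy" (the principal point, pixels), "xyz" and "rotation" of the camera in the world. Camera axes: x right, y down, z forward; pixel columns grow to the right and rows downward; lengths in mm; the calibration is good to about 2 mm. A picture is of the moment at which its call begins.
- close_job(): hands the job in, once; it reports no verdict.
The state is a dict: "time": time; "joint_positions": joint angles; "dq": joint speeds; "tau": joint torques, N m; "tool_pos": TCP position; "tcp_rot": TCP orientation; "contact_force": force on the tool from outside, world axes, zero at the start; "moment": the same for the moment, N m; "grip_width": finger opening in mm.
Only numpy, scipy, OpenCV 4.12 (cv2) and the standard library are available. Lean on these libraries where they do the work, as an engineer would, in place of code of your own. Each camera call takes 0.05 s, during which the arm holds its last target.

## Working session

There is one attempt and no reset: what is moved stays moved. The work goes in short steps, Python scripts to look and compute and a shell command to move; the robot and the scene stay as the last step left them, time stands still between calls to the robot, and variables do not carry over. Pictures are saved under pics/ and viewed, and the job is handed in when it is done.

```bash
ls; mkdir -p pics
python3 - <<'E'
from plant import *
import cv2,numpy as np
print(get_obs())
for n in("top","side"):
    c=capture(n); cv2.imwrite(f"pics/{n}0.png",c["frame"][:,:,::-1]); np.savez(f"{n}0.npz",**c)
    print(n,c["vertical_fov"],c["cx"],c["cy"],c["xyz"],c["rotation"])
E
```

```text
pics
{'time': 0.0, 'joint_positions': array([ 1.13601386e+00,  3.42738587e-01,  1.52501527e+00, -2.20815697e-05,
        1.27539815e+00, -1.46001145e-01]), 'dq': array([ 0.00072855,  0.00067352,  0.00043925,  0.00039542, -0.00189145,
       -0.00137317]), 'tau': array([-2.66016259e-04, -4.31237733e+01, -2.44220299e+01,  7.19393953e-02,
        5.58361982e-02, -1.01184066e-04]), 'tool_pos': array([149.32396834, 502.89127258, 226.03734337]), 'tcp_rot': array([ 3.00913167,  1.56923684, -1.99203219]), 'contact_force': array([ 0.24309297, -0.5989964 , -0.69140793]), 'moment': array([-0.00851976,  0.01522815, -0.01179592]), 'grip_width': 91.84196778629192}
top 50.69610000334165 318.74431652869873 200.74236457108012 [ 437.41738484  137.80780608 1097.52431308] [-2.9945642   0.01102812 -1.58437246]
side 43.155643657216025 320.83491149688984 206.27332607779863 [ 101.07420718 -616.55139046  837.25731284] [-2.23056979 -0.01561333 -0.54125068]
```

View pics/top0.png

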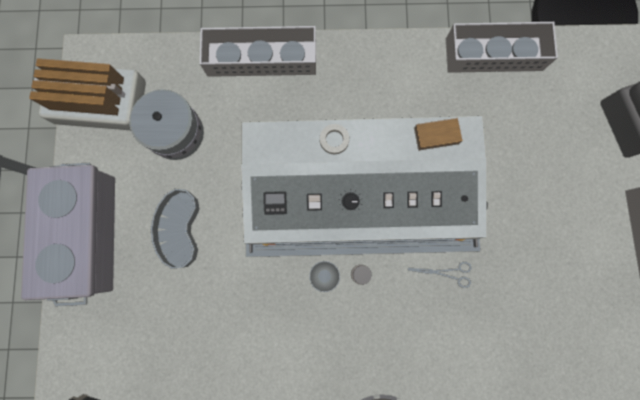

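View pics/side0.png

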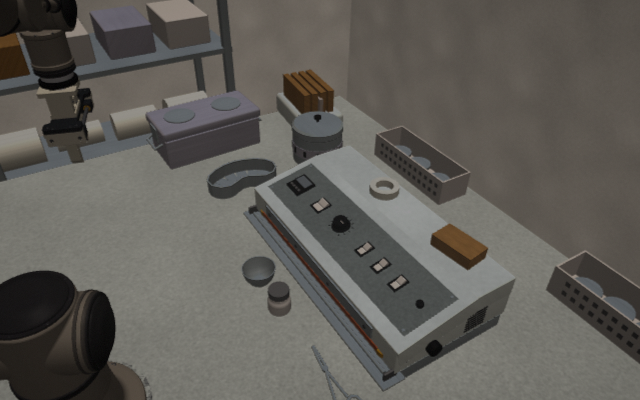

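The top view shows the sealer panel with the controller at about (275,203), main at (314,202), knob at (350,201), drive at (388,200), heater at (412,200), fan at (436,199) and fuse at (464,198). The side view shows the same row running from (300,184) to (420,303). Next I'll measure the bezels.

```bash
cat > h.py <<'E'
import numpy as np
from scipy.spatial.transform import Rotation as R
def load(n):
    c=dict(np.load(n)); return c
def ray(c,u,v):
    f=200/np.tan(np.radians(float(c["vertical_fov"]))/2)
    d=np.array([(u-c["cx"])/f,(v-c["cy"])/f,1.0])
    return R.from_euler('xyz',c["rotation"]).as_matrix()@d
def pt(c,u,v,z): return c["xyz"]+ray(c,u,v)*z
def proj(c,P):
    f=200/np.tan(np.radians(float(c["vertical_fov"]))/2)
    q=R.from_euler('xyz',c["rotation"]).as_matrix().T@(np.asarray(P)-c["xyz"])
    return q[0]/q[2]*f+c["cx"],q[1]/q[2]*f+c["cy"]
def tri(c1,p1,c2,p2):
    A=[];b=[]
    for c,p in((c1,p1),(c2,p2)):
        d=ray(c,*p);d/=np.linalg.norm(d);M=np.eye(3)-np.outer(d,d);A.append(M);b.append(M@c["xyz"])
    x=np.linalg.lstsq(np.vstack(A),np.hstack(b),rcond=None)
    return x[0],x[1]
E
python3 - <<'E'
from h import *
import cv2
boxes={"top":(240,165,240,70),"side":(270,165,190,150)}
for n in boxes:
    c=load(n+"0.npz");x,y,w,h=boxes[n]
    im=c["frame"][y:y+h,x:x+w][:,:,::-1]
    k=3.3 if n=="top" else 4
    cv2.imwrite(f"pics/{n}0c.png",cv2.resize(im,None,fx=k,fy=k,interpolation=cv2.INTER_CUBIC))
    g=c["frame"].max(2)
    m=((g<45)*255).astype(np.uint8); mm=np.zeros_like(m); mm[y:y+h,x:x+w]=m[y:y+h,x:x+w]
    cs,_=cv2.findContours(mm,cv2.RETR_EXTERNAL,cv2.CHAIN_APPROX_NONE)
    for q in cs:
        if cv2.contourArea(q)>15:
            r=cv2.minAreaRect(q);z=c["z_map"][int(r[0][1]),int(r[0][0])]
            print(n,np.round(r[0],1),np.round(r[1],1),cv2.contourArea(q),np.round(pt(c,*r[0],z),1))
E
```

```text
side [353.5 312. ] [4. 7.] 18.5 [ 487.3 -115.4   99.5]
side [419.5 304. ] [8. 7.] 46.5 [ 576.2 -190.9  145.3]
side [279.3 297. ] [ 7.1 18.7] 51.0 [400.9  23.   56.3]
side [329.8 284.5] [9.1 4.2] 17.0 [486.6 -32.2  98. ]
side [397.7 282.7] [11.1 18.9] 33.5 [ 581.8 -122.   134.5]
side [380.1 265.2] [ 9.9 19.1] 30.5 [580.  -68.2 136.1]
side [364.1 248.8] [ 9.1 17.8] 19.5 [577.6 -16.  139.3]
side [340.  223.5] [17. 18.] 232.5 [570.2  64.2 151.7]
side [300.5 184.5] [15.8 24.1] 187.0 [574.  242.8 141.5]
```

```bash
ls pics
```

```text
side0.png
side0c.png
top0.png
top0c.png
```

Run:
```python
from h import *
import cv2
P={}
for n,(x,y,w,h),t in(("top",(255,180,220,35),50),("side",(280,170,160,145),50)):
    c=load(n+"0.npz")
    f=c["frame"].astype(int);roi=np.zeros(f.shape[:2],np.uint8);roi[y:y+h,x:x+w]=1
    for nm,m in(("dark",f.max(2)<(55 if n=="top" else 40)),("white",f.min(2)>120)):
        m=(m&(roi>0)).astype(np.uint8)
        k,l,s,ce=cv2.connectedComponentsWithStats(m)
        for i in range(1,k):
            if s[i,4]>8: 
                b=s[i]; z=c["z_map"][int(round(ce[i][1])),int(round(ce[i][0]))]
                print(n,nm,b,np.round(ce[i],1),np.round(pt(c,*ce[i],z),1))
```

```text
top dark [343 194  15  15 123] [349.4 201.5] [574.4  77.1 154.6]
top dark [462 197   5   3  12] [464.2 198.1] [ 580.1 -185.2  142.6]
top white [409 193   7  13  81] [412.2 199.2] [580.1 -68.  137.7]
top white [433 192   7  14  80] [436.2 198.8] [ 579.8 -122.5  139.6]
top white [267 195  16   7 104] [274.7 198. ] [586.6 247.  144.6]
top white [309 195  12  14 157] [314.1 201.6] [577.8 157.1 138. ]
top white [385 194   7  13  82] [388.2 200. ] [578.6 -12.7 139.9]
side dark [287 175  28  21 195] [299.5 186.3] [567.9 236.7 142.2]
side dark [311 203  20  10  35] [319.4 208.1] [569.2 147.2 137.2]
side dark [332 215  18  18 240] [340.2 223.8] [568.3  60.5 154.2]
side dark [355 245  20  12  45] [362.9 250.8] [574.  -17.3 136.7]
side dark [370 261  21  13  57] [378.7 267.3] [572.6 -73.1 138.1]
side dark [387 277  22  15  61] [396.6 284.9] [ 574.8 -127.3  137.1]
side dark [326 282   3   4   9] [327.1 283.4] [484.2 -26.   96.8]
side dark [280 293   9   8  31] [284.1 297.1] [410.2  20.2  53.7]
side dark [416 300   8   9  58] [419.5 303.6] [ 576.3 -190.5  145.8]
side white [280 170  17   9  74] [286.  173.1] [572.4 313.5 133.4]
side white [ 320  170  120  111 4927] [393.2 212.3] [690.7  36.9 153.1]
side white [428 170   6   3  13] [430.7 171. ] [ 1.042e+03  2.862e+02 -4.000e-01]
side white [ 280  200  104  115 1847] [328.9 263.6] [503.9   0.  120.1]
side white [314 203   9   7  35] [317.7 206.2] [568.4 153.4 138.6]
side white [358 248   7   5  23] [361.3 250.3] [572.1 -14.4 136.7]
side white [375 264   7   6  25] [377.8 266.7] [570.7 -72.3 140.1]
side white [391 281   9   7  33] [395.  284.4] [ 574.3 -123.4  135.2]
```

View pics/top0c.png

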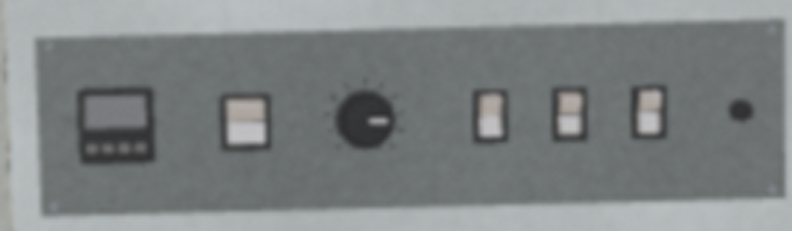

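View pics/side0c.png

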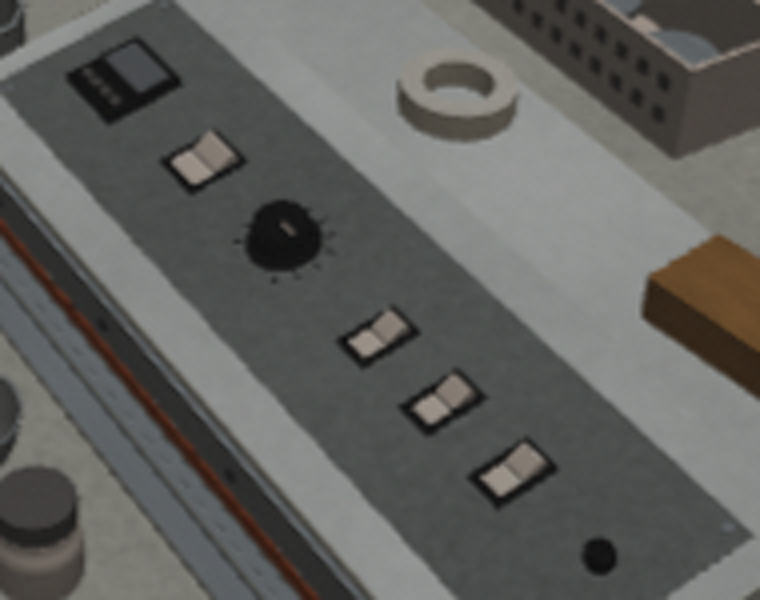

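The crops show every far half raised, so all four switches are off. I'll cast rays through the switch centres in both views onto the panel-middle height.

```bash
cat >> h.py <<'E'
def onz(c,u,v,z):
    d=ray(c,u,v); return c["xyz"]+d*(z-c["xyz"][2])/d[2]
E
python3 - <<'E'
from h import *
import cv2
T=load("top0.npz");S=load("side0.npz")
k=3.3
tp=[(314.1,201.6),(388.2,200.0),(412.2,199.2),(436.2,198.8)]
tp=[(240+a/k-.35,165+b/k-.35) for a,b in[(246,122),(490.5,115.5),(570,113.5),(649,112)]]
sp=[(270+a/4-.375,165+b/4-.375) for a,b in[(203.5,160),(377.5,336),(442.5,401.5),(513.5,472)]]
ys=np.array([115,-55,-110,-165])
for nm,z in(("top",140.),("side",140.)):
    c,p=(T,tp) if nm=="top" else (S,sp)
    Q=np.array([onz(c,*q,z) for q in p]); 
    A=np.c_[ys,np.ones(4)]; sx=np.polyfit(ys,Q[:,0],1); sy=np.polyfit(ys,Q[:,1],1)
    print(nm,np.round(Q,1).tolist(),"x",sx,"y",sy,"yaw",-np.arctan2(sx[0],sy[0]))
for a,b in zip(tp,sp): print(np.round(a,1),np.round(b,1),tri(T,a,S,b))
# plane & depth checks on panel
for c,x0,x1,y0,y1 in((T,253,476,176,226),):
    v,u=np.mgrid[y0:y1,x0:x1]; 
    P=np.array([pt(c,a,b,c["z_map"][b,a]) for a,b in zip(u.ravel(),v.ravel())])
    A=np.c_[P[:,:2],np.ones(len(P))]; keep=np.ones(len(P),bool)
    for _ in range(6):
        s=np.linalg.lstsq(A[keep],P[keep,2],rcond=None)[0]; r=P[:,2]-A@s; keep=abs(r)<3
    print("plane",s,keep.mean(),r[keep].std(),"tilt deg",np.degrees(np.arctan(np.hypot(*s[:2]))),"yaw",np.arctan2(s[1],s[0]), s@[576,42,1])
    v=T["z_map"]
E
```

```text
top [[577.5, 156.9, 140.0], [579.5, -12.8, 140.0], [580.0, -67.9, 140.0], [580.3, -122.6, 140.0]] x [-1.02877881e-02  5.78757299e+02] y [ 0.99834353 42.07198771] yaw 0.010304493041043429
side [[576.0, 153.9, 140.0], [577.3, -15.9, 140.0], [577.8, -70.9, 140.0], [578.8, -126.0, 140.0]] x [-9.30127883e-03  5.76979946e+02] y [ 0.99940628 38.97769217] yaw 0.009306535810931929
[314.2 201.6] [320.5 204.6] (array([577.90465136, 156.94802257, 137.21664134]), array([0.00019438]))
[388.3 199.6] [364.  248.6] (array([579.74666339, -13.20427805, 136.75912467]), array([0.10282431]))
[412.4 199. ] [380.2 265. ] (array([580.27588549, -68.4417981 , 136.8030784 ]), array([0.13640302]))
[436.3 198.6] [398.  282.6] (array([ 580.91841844, -123.58230025,  136.59542855]), array([0.06531768]))
plane [1.10043273e-01 1.30977147e-02 7.52328775e+01] 0.46582959641255606 1.681083125832778 tilt deg 6.323715125059522 yaw 0.11846599050497204 139.16790699728116
```

```bash
cat >> h.py <<'E'
YAW=0.0098; C=np.array([578.6,40.8,137.0])  # panel middle
def Rp(tilt=12): return R.from_euler('xyz',[0,-np.radians(tilt),YAW]).as_matrix()  # panel axes: x upslope,y,z normal
def panel(x,y,h): return C+Rp()@np.array([x,y,h])
def toolR(sgn,tilt=12):
    P=Rp(tilt); x=-P[:,2]; z=sgn*P[:,1]; return np.c_[x,np.cross(z,x),z]
def delta(o,p,Rt):
    Rc=R.from_euler('xyz',o["tcp_rot"]).as_matrix()
    return np.round(Rc.T@(p-o["tool_pos"])/10,3), np.round(R.from_matrix(Rc.T@Rt).as_rotvec(),4)
E
python3 - <<'E'
from h import *
from plant import *
o=get_obs(); print(np.round(R.from_euler('xyz',o["tcp_rot"]).as_matrix(),3))
for s in(1,-1):
    p=panel(14,115,60); print(s,p,delta(o,p,toolR(s)))
E
```

```text
[[-0.001 -0.959  0.285]
 [-0.001  0.285  0.959]
 [-1.     0.    -0.001]]
1 [578.69232445 155.80642733 198.59961972] (array([  2.771, -51.043, -21.042]), array([-0.2974, -0.0326, -0.2083]))
-1 [578.69232445 155.80642733 198.59961972] (array([  2.771, -51.043, -21.042]), array([ 2.8288, -0.2979,  0.0467]))
```

```bash
python3 -m creep '[{"tx":0,"ty":-51,"tz":-21,"wx":-0.297,"wy":-0.033,"wz":-0.208,"gripper":1},{"tx":0,"ty":-51,"tz":-21,"wx":-0.297,"wy":-0.033,"wz":-0.208,"gripper":1},{"tx":0,"ty":-51,"tz":-21,"wx":-0.297,"wy":-0.033,"wz":-0.208,"gripper":1},{"tx":0,"ty":-51,"tz":-21,"wx":-0.297,"wy":-0.033,"wz":-0.208,"gripper":1},{"tx":0,"ty":-51,"tz":-21,"wx":-0.297,"wy":-0.033,"wz":-0.208,"gripper":1},{"tx":0,"ty":-51,"tz":-21,"wx":-0.297,"wy":-0.033,"wz":-0.208,"gripper":1},{"tx":0,"ty":-51,"tz":-21,"wx":-0.297,"wy":-0.033,"wz":-0.208,"gripper":1},{"tx":0,"ty":-51,"tz":-21,"wx":-0.297,"wy":-0.033,"wz":-0.208,"gripper":1}]'
cat > d.py <<'E'
import sys
from h import *
from plant import *
x,y,h=map(float,sys.argv[1:4]); o=get_obs()
q=Rp().T@(o["tool_pos"]-C)
print("t",round(o["time"],2),"panel pos",np.round(q,1),"F",np.round(Rp().T@o["contact_force"],1),"w",round(o["grip_width"],1)); print(*delta(o,panel(x,y,h),toolR(1)))
E
python3 d.py 14 115 50
```

```text
time: 0.77
tool_pos: [409.8, 292.2, 226.6]
tcp_rot: [-1.562, 1.361, 0.018]
contact_force: [0.5, 1.7, -1.0]
grip_width: 43.0
t 0.77 panel pos [-144.   253.1  122.3] F [ 0.3  1.7 -1.1] w 43.0
[  7.206 -15.808 -13.811] [-0.0005  0.0017  0.0002]
```

```bash
python3 -m creep '[{"tx":5,"ty":-15.8,"tz":-13.8,"gripper":1},{"tx":5,"ty":-15.8,"tz":-13.8,"gripper":1},{"tx":5,"ty":-15.8,"tz":-13.8,"gripper":1},{"tx":5,"ty":-15.8,"tz":-13.8,"gripper":1},{"tx":7.2,"ty":-15.8,"tz":-13.8,"gripper":1},{"tx":7.2,"ty":-15.8,"tz":-13.8,"gripper":1},{"tx":7.2,"ty":-15.8,"tz":-13.8,"gripper":1},{"tx":7.2,"ty":-15.8,"tz":-13.8,"gripper":1}]'
python3 d.py 14 115 25
python3 - <<'E'
from h import *
from plant import *
import cv2
for n,(x,y,w,h) in (("top",(255,150,130,100)),("side",(240,110,160,120))):
    c=capture(n); np.savez(n+"1.npz",**c)
    cv2.imwrite(f"pics/{n}1.png",cv2.resize(c["frame"][y:y+h,x:x+w][:,:,::-1],None,fx=5,fy=5,interpolation=cv2.INTER_CUBIC))
E
```

```text
t 0.77 panel pos [-144.   253.1  122.3] F [ 0.3  1.7 -1.1] w 43.0
[  9.706 -15.807 -13.815] [-0.0005  0.0017  0.0002]validation failed for argument at $[0]...
```

View pics/side1.png

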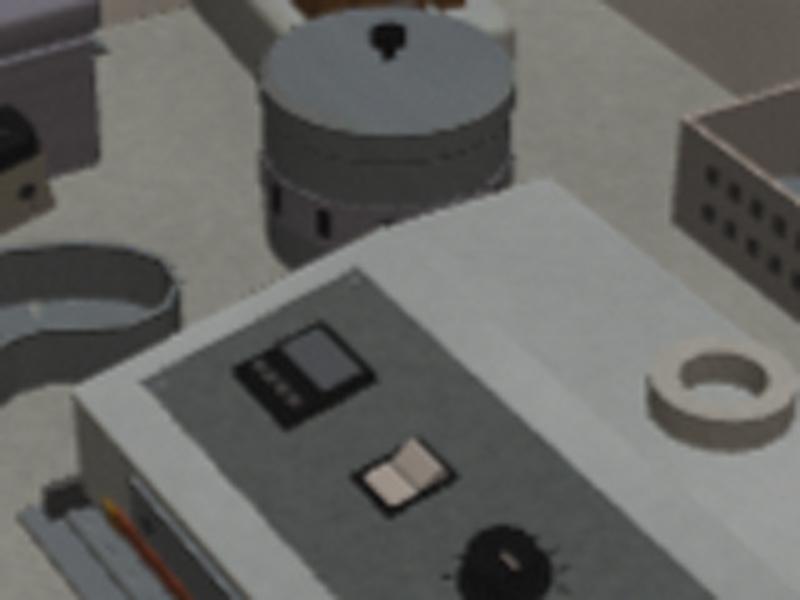

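View pics/top1.png

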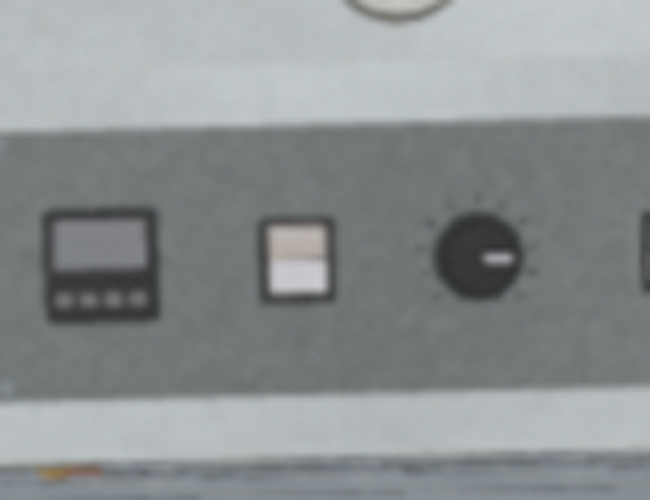

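The call was refused and the arm hasn't moved, so these pictures only show the untouched panel. The rows left out the turn keys, so I'll give all the keys this time.

```bash
python3 -m creep '[{"tx":5,"ty":-15.8,"tz":-13.8,"wx":0,"wy":0,"wz":0,"gripper":1},{"tx":5,"ty":-15.8,"tz":-13.8,"wx":0,"wy":0,"wz":0,"gripper":1},{"tx":5,"ty":-15.8,"tz":-13.8,"wx":0,"wy":0,"wz":0,"gripper":1},{"tx":5,"ty":-15.8,"tz":-13.8,"wx":0,"wy":0,"wz":0,"gripper":1},{"tx":7.2,"ty":-15.8,"tz":-13.8,"wx":0,"wy":0,"wz":0,"gripper":1},{"tx":7.2,"ty":-15.8,"tz":-13.8,"wx":0,"wy":0,"wz":0,"gripper":1},{"tx":7.2,"ty":-15.8,"tz":-13.8,"wx":0,"wy":0,"wz":0,"gripper":1}]'
python3 d.py 14 115 25
```

```text
time: 1.45
tool_pos: [580.3, 155.6, 186.0]
tcp_rot: [-1.566, 1.365, 0.011]
contact_force: [-1.3, 0.5, -1.0]
grip_width: 0.4
t 1.45 panel pos [ 12.9 114.8  47.4] F [-1.5  0.5 -0.7] w 0.4
[ 2.237 -0.117  0.021] [-0.0037  0.0002 -0.0039]
```

```bash
python3 -m creep '[{"tx":2.2,"ty":-0.1,"tz":0,"wx":0,"wy":0,"wz":0,"gripper":1},{"tx":2.2,"ty":-0.1,"tz":0,"wx":0,"wy":0,"wz":0,"gripper":1},{"tx":2.2,"ty":-0.1,"tz":0,"wx":0,"wy":0,"wz":0,"gripper":1}]'
python3 d.py 14 115 8
python3 - <<'E'
from h import *
from plant import *
import cv2
for n,(x,y,w,h) in (("top",(255,150,130,100)),("side",(240,110,160,120))):
    c=capture(n); np.savez(n+"1.npz",**c)
    im=cv2.resize(c["frame"][y:y+h,x:x+w][:,:,::-1],None,fx=5,fy=5,interpolation=cv2.INTER_CUBIC)
    o=get_obs()["tool_pos"]
    for P,col in((o,(0,0,255)),(panel(10,115,7),(0,255,0)),(panel(0,115,2),(255,0,0))):
        u,v=proj(c,P); cv2.circle(im,(int((u-x+.5)*5),int((v-y+.5)*5)),3,col,-1)
    cv2.imwrite(f"pics/{n}2.png",im)
E
```

```text
time: 1.7
tool_pos: [583.4, 158.9, 167.0]
tcp_rot: [-1.562, 1.364, 0.019]
contact_force: [0.1, 0.3, -0.1]
grip_width: 0.2
t 1.7 panel pos [ 12.1 118.   28.1] F [ 0.1  0.3 -0.1] w 0.2
[ 2.006 -0.196 -0.305] [ 0.0006  0.0019 -0.0029]
```

View pics/side2.png

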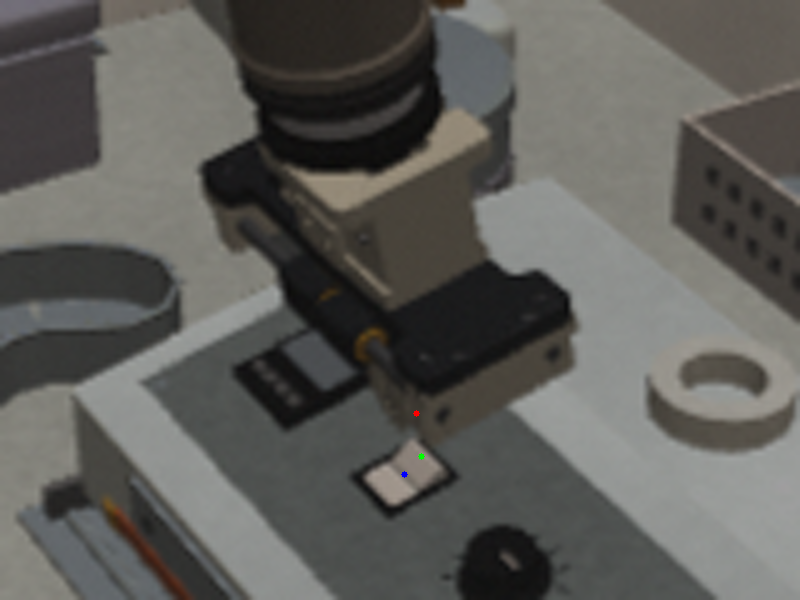

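View pics/top2.png

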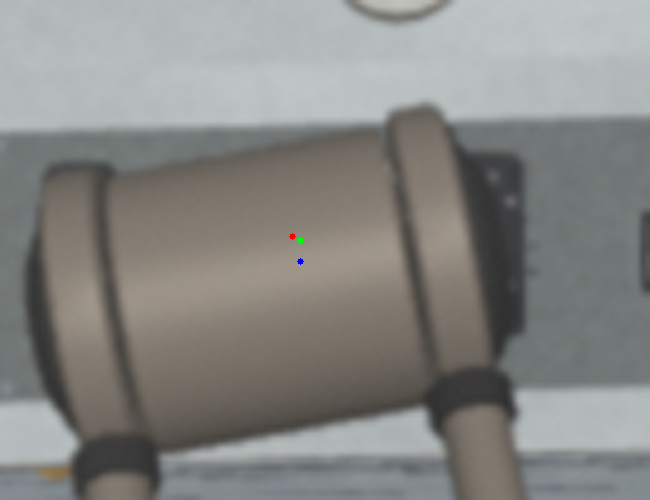

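The side view shows the closed fingertip (end near (400,425) in the crop) above the main rocker at (405,475). The green predicted press point lies on the raised half. The last TCP reading shifted unexpectedly by 3 mm, so I'll let it settle and read again.

```bash
python3 -m creep '[{"tx":0,"ty":0,"tz":0,"wx":0,"wy":0,"wz":0,"gripper":1},{"tx":0,"ty":0,"tz":0,"wx":0,"wy":0,"wz":0,"gripper":1}]'
python3 d.py 14 115 8; python3 -m creep '[{"tx":0,"ty":0,"tz":0,"wx":0,"wy":0,"wz":0,"gripper":1},{"tx":0,"ty":0,"tz":0,"wx":0,"wy":0,"wz":0,"gripper":1}]'; python3 d.py 14 115 8
```

```text
time: 1.97
tool_pos: [585.2, 158.3, 168.9]
tcp_rot: [-1.561, 1.359, 0.02]
contact_force: [0.3, -0.8, 0.1]
grip_width: 0.6
t 1.97 panel pos [ 14.2 117.4  29.6] F [ 0.3 -0.8  0. ] w 0.6
[ 2.155  0.021 -0.245] [0.0001 0.0022 0.002 ]
time: 2.13
tool_pos: [585.2, 157.8, 168.2]
tcp_rot: [-1.562, 1.36, 0.019]
contact_force: [0.4, -0.4, -0.4]
grip_width: 0.1
t 2.13 panel pos [ 14.1 116.9  28.9] F [ 0.3 -0.4 -0.4] w 0.1
[ 2.094  0.012 -0.194] [-0.0006  0.0019  0.0012]
```

```bash
python3 -m creep '[{"tx":1,"ty":0,"tz":-0.2,"wx":0,"wy":0,"wz":0,"gripper":1},{"tx":1.7,"ty":0,"tz":-0.2,"wx":0,"wy":0,"wz":0,"gripper":1},{"tx":1.7,"ty":0,"tz":-0.2,"wx":0,"wy":0,"wz":0,"gripper":1},{"tx":1.7,"ty":0,"tz":-0.2,"wx":0,"wy":0,"wz":0,"gripper":1}]'; python3 d.py 14 115 4
```

```text
time: 2.47
tool_pos: [588.5, 155.4, 150.0]
tcp_rot: [-1.563, 1.363, 0.017]
contact_force: [-0.1, 0.5, -0.2]
grip_width: 1.0
t 2.47 panel pos [ 13.5 114.5  10.5] F [-0.2  0.5 -0.2] w 1.0
[ 0.646 -0.053  0.046] [-0.001   0.0014 -0.0013]
```

```bash
python3 -m creep '[{"tx":0.1,"ty":0,"tz":0,"wx":0,"wy":0,"wz":0,"gripper":1},{"tx":0.2,"ty":0,"tz":0,"wx":0,"wy":0,"wz":0,"gripper":1},{"tx":0.3,"ty":0,"tz":0,"wx":0,"wy":0,"wz":0,"gripper":1},{"tx":0.3,"ty":0,"tz":0,"wx":0,"wy":0,"wz":0,"gripper":1}]'; python3 d.py 14 115 4
```

```text
time: 2.8
tool_pos: [589.6, 155.7, 148.4]
tcp_rot: [-1.562, 1.36, 0.018]
contact_force: [-0.9, -0.6, 1.9]
grip_width: 0.0
t 2.8 panel pos [ 14.2 114.8   8.6] F [-0.5 -0.6  2. ] w 0.0
[0.461 0.025 0.022] [-0.0006  0.0017  0.0011]
```

Contact began at about the expected height, with roughly 2 N. I'll keep going in small steps.

```bash
python3 -m creep '[{"tx":0.1,"ty":0,"tz":0,"wx":0,"wy":0,"wz":0,"gripper":1},{"tx":0.2,"ty":0,"tz":0,"wx":0,"wy":0,"wz":0,"gripper":1},{"tx":0.2,"ty":0,"tz":0,"wx":0,"wy":0,"wz":0,"gripper":1}]'; python3 d.py 14 115 4;  python3 -m creep '[{"tx":0.1,"ty":0,"tz":0,"wx":0,"wy":0,"wz":0,"gripper":1},{"tx":0.1,"ty":0,"tz":0,"wx":0,"wy":0,"wz":0,"gripper":1}]'; python3 d.py 14 115 4
```

```text
time: 3.05
tool_pos: [589.8, 155.7, 146.0]
tcp_rot: [-1.562, 1.361, 0.018]
contact_force: [0.2, -0.5, 0.4]
grip_width: 0.5
t 3.05 panel pos [ 13.9 114.8   6.2] F [ 0.3 -0.5  0.4] w 0.5
[ 0.223 -0.005  0.022] [-0.0008  0.0018  0.0003]
time: 3.22
tool_pos: [589.6, 155.7, 144.6]
tcp_rot: [-1.563, 1.362, 0.018]
contact_force: [-0.2, 0.7, 0.7]
grip_width: 0.3
t 3.22 panel pos [ 13.5 114.8   4.9] F [-0.   0.7  0.7] w 0.3
[ 0.089 -0.052  0.024] [-0.0007  0.0016 -0.0008]
```

The force dropped to zero at about 6 mm, which fits the switch snapping over. I'll retract, go to above the drive, and look.

```bash
python3 -m creep '[{"tx":-4,"ty":0,"tz":0,"wx":0,"wy":0,"wz":0,"gripper":1},{"tx":-4.5,"ty":0,"tz":0,"wx":0,"wy":0,"wz":0,"gripper":1},{"tx":-4.5,"ty":-0.05,"tz":-17,"wx":0,"wy":0,"wz":0,"gripper":1},{"tx":-4.5,"ty":-0.05,"tz":-17,"wx":0,"wy":0,"wz":0,"gripper":1},{"tx":-4.5,"ty":-0.05,"tz":-17,"wx":0,"wy":0,"wz":0,"gripper":1},{"tx":-4.5,"ty":-0.05,"tz":-17,"wx":0,"wy":0,"wz":0,"gripper":1},{"tx":-4.5,"ty":-0.05,"tz":-17,"wx":0,"wy":0,"wz":0,"gripper":1},{"tx":-4.5,"ty":-0.05,"tz":-17,"wx":0,"wy":0,"wz":0,"gripper":1}]'
cat > look.py <<'E'
import sys,cv2
from h import *
from plant import *
k=sys.argv[1]
for n,(x,y,w,h) in (("top",(255,150,200,100)),("side",(270,150,180,150))):
    c=capture(n); im=cv2.resize(c["frame"][y:y+h,x:x+w][:,:,::-1],None,fx=4,fy=4,interpolation=cv2.INTER_CUBIC)
    cv2.imwrite(f"pics/{n}{k}.png",im)
E
python3 look.py 3; python3 d.py 14 -55 10
```

```text
time: 3.88
tool_pos: [582.8, -17.0, 189.0]
tcp_rot: [-1.562, 1.361, 0.013]
contact_force: [-0.6, -0.3, -0.6]
grip_width: 0.6
t 3.98 panel pos [ 14.2 -54.9  50. ] F [-0.9  0.4 -1. ] w -0.0
[ 4.004  0.024 -0.022] [-0.0014  0.0021  0.0002]
```

View pics/side3.png

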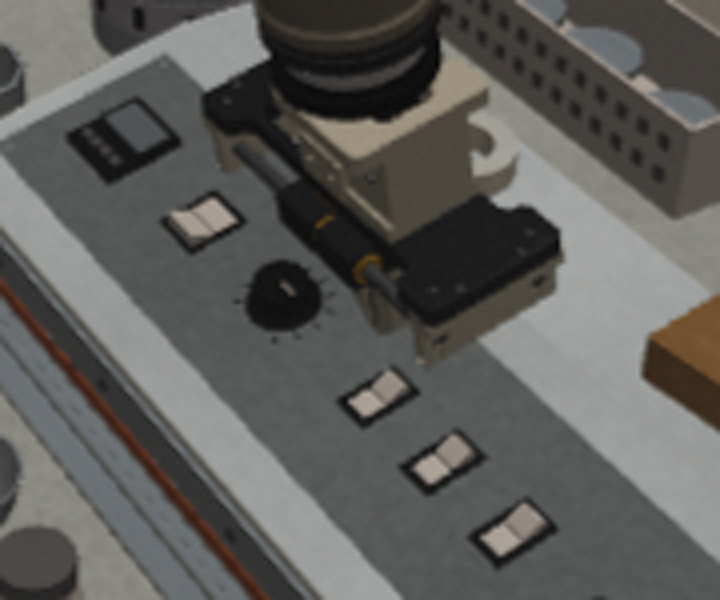

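View pics/top3.png

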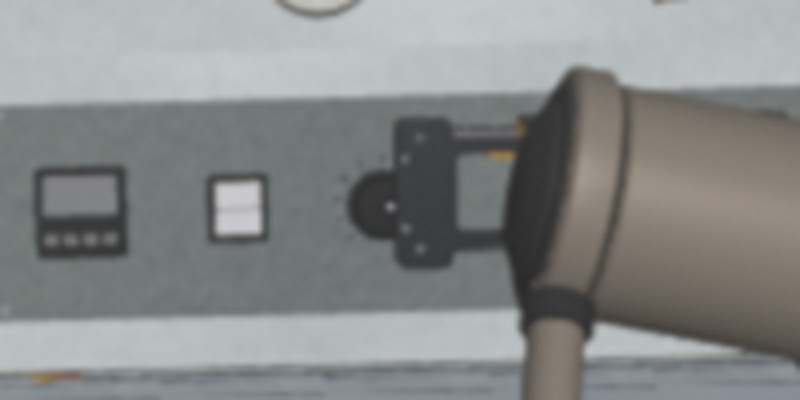

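The side view shows main now on: near end up at (200,238), far half flush. The knob pointer at (288,290) is unchanged, and the three narrow switches still have their far ends up. Next I'll press the drive.

```bash
python3 -m creep '[{"tx":2,"ty":0,"tz":0,"wx":0,"wy":0,"wz":0,"gripper":1},{"tx":3.6,"ty":0,"tz":0,"wx":0,"wy":0,"wz":0,"gripper":1},{"tx":3.8,"ty":0,"tz":0,"wx":0,"wy":0,"wz":0,"gripper":1},{"tx":3.8,"ty":0,"tz":0,"wx":0,"wy":0,"wz":0,"gripper":1},{"tx":3.8,"ty":0,"tz":0,"wx":0,"wy":0,"wz":0,"gripper":1}]'; python3 d.py 14 -55 5
```

```text
time: 4.4
tool_pos: [590.9, -13.1, 152.4]
tcp_rot: [-1.562, 1.361, 0.02]
contact_force: [0.5, -0.0, 0.7]
grip_width: 0.2
t 4.4 panel pos [ 14.7 -54.   12.6] F [ 0.7 -0.1  0.6] w 0.2
[ 0.758  0.07  -0.098] [0.001  0.0021 0.0008]
```

```bash
python3 -m creep '[{"tx":0.2,"ty":0,"tz":0,"wx":0,"wy":0,"wz":0,"gripper":1},{"tx":0.4,"ty":0,"tz":0,"wx":0,"wy":0,"wz":0,"gripper":1},{"tx":0.4,"ty":0,"tz":0,"wx":0,"wy":0,"wz":0,"gripper":1}]'; python3 d.py 14 -55 5;  python3 -m creep '[{"tx":0.1,"ty":0,"tz":0,"wx":0,"wy":0,"wz":0,"gripper":1},{"tx":0.2,"ty":0,"tz":0,"wx":0,"wy":0,"wz":0,"gripper":1},{"tx":0.2,"ty":0,"tz":0,"wx":0,"wy":0,"wz":0,"gripper":1}]'; python3 d.py 14 -55 5
```

```text
time: 4.65
tool_pos: [592.1, -14.1, 148.7]
tcp_rot: [-1.562, 1.359, 0.018]
contact_force: [0.5, 1.0, 2.0]
grip_width: 0.5
t 4.65 panel pos [ 15.1 -55.    8.7] F [0.9 1.  1.8] w 0.5
[0.374 0.109 0.001] [-0.0006  0.0017  0.0023]
time: 4.9
tool_pos: [592.1, -14.4, 146.1]
tcp_rot: [-1.563, 1.36, 0.017]
contact_force: [0.1, 0.6, 0.7]
grip_width: 0.2
t 4.9 panel pos [ 14.6 -55.4   6.2] F [0.2 0.6 0.6] w 0.2
[0.124 0.06  0.035] [-0.0007  0.0014  0.001 ]
```

```bash
python3 -m creep '[{"tx":0.1,"ty":0,"tz":0,"wx":0,"wy":0,"wz":0,"gripper":1},{"tx":0.1,"ty":0,"tz":0,"wx":0,"wy":0,"wz":0,"gripper":1}]'; python3 d.py 14 -55 5; python3 -m creep '[{"tx":-4,"ty":0,"tz":0,"wx":0,"wy":0,"wz":0,"gripper":1},{"tx":-4.5,"ty":0,"tz":0,"wx":0,"wy":0,"wz":0,"gripper":1},{"tx":-4.5,"ty":0.05,"tz":-5.5,"wx":0,"wy":0,"wz":0,"gripper":1},{"tx":-4.5,"ty":0.05,"tz":-5.5,"wx":0,"wy":0,"wz":0,"gripper":1},{"tx":-4.5,"ty":0.05,"tz":-5.5,"wx":0,"wy":0,"wz":0,"gripper":1},{"tx":-4.5,"ty":0.05,"tz":-5.5,"wx":0,"wy":0,"wz":0,"gripper":1}]'; python3 look.py 4;python3 d.py 14 -110 10
```

```text
time: 5.07
tool_pos: [591.6, -14.4, 144.3]
tcp_rot: [-1.562, 1.363, 0.018]
contact_force: [0.3, -0.2, -0.3]
grip_width: 0.5
t 5.07 panel pos [ 13.7 -55.3   4.5] F [ 0.3 -0.2 -0.3] w 0.5
[-0.045 -0.033  0.034] [-0.0008  0.0017 -0.0012]
time: 5.57
tool_pos: [582.5, -70.0, 188.4]
tcp_rot: [-1.56, 1.362, 0.018]
contact_force: [-0.3, -0.1, 0.2]
grip_width: 0.4
t 5.67 panel pos [  13.5 -109.6   49.7] F [-0.2  0.2 -0.2] w 0.5
[ 3.975 -0.055 -0.047] [-0.0008  0.0023 -0.0004]
```

View pics/side4.png

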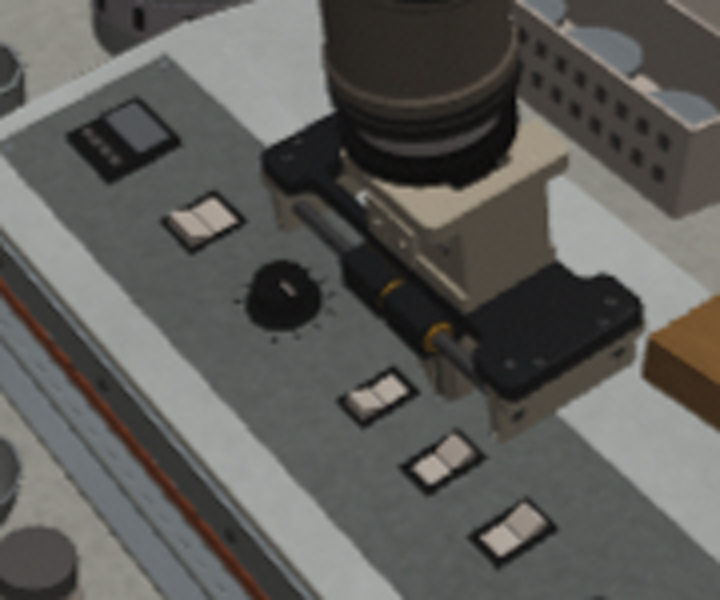

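Drive is on: its near end is up at (362,412), while heater and fan still have their far ends up. Next I'll press the heater.

```bash
python3 -m creep '[{"tx":2,"ty":0,"tz":0,"wx":0,"wy":0,"wz":0,"gripper":1},{"tx":3.6,"ty":0,"tz":0,"wx":0,"wy":0,"wz":0,"gripper":1},{"tx":3.8,"ty":0,"tz":0,"wx":0,"wy":0,"wz":0,"gripper":1},{"tx":3.8,"ty":0,"tz":0,"wx":0,"wy":0,"wz":0,"gripper":1},{"tx":3.8,"ty":0,"tz":0,"wx":0,"wy":0,"wz":0,"gripper":1}]'; python3 d.py 14 -110 5
```

```text
time: 6.08
tool_pos: [590.9, -68.7, 152.1]
tcp_rot: [-1.562, 1.361, 0.019]
contact_force: [0.3, -0.5, -1.1]
grip_width: 0.2
t 6.08 panel pos [  14.1 -109.6   12.5] F [ 0.  -0.5 -1.2] w 0.2
[ 0.745  0.013 -0.038] [0.0002 0.0018 0.0007]
```

```bash
python3 -m creep '[{"tx":0.2,"ty":0,"tz":0,"wx":0,"wy":0,"wz":0,"gripper":1},{"tx":0.4,"ty":0,"tz":0,"wx":0,"wy":0,"wz":0,"gripper":1},{"tx":0.4,"ty":0,"tz":0,"wx":0,"wy":0,"wz":0,"gripper":1}]'; python3 d.py 14 -110 5;  python3 -m creep '[{"tx":0.1,"ty":0,"tz":0,"wx":0,"wy":0,"wz":0,"gripper":1},{"tx":0.2,"ty":0,"tz":0,"wx":0,"wy":0,"wz":0,"gripper":1},{"tx":0.2,"ty":0,"tz":0,"wx":0,"wy":0,"wz":0,"gripper":1}]'; python3 d.py 14 -110 5
```

```text
time: 6.33
tool_pos: [592.1, -69.3, 148.5]
tcp_rot: [-1.564, 1.359, 0.016]
contact_force: [-0.2, 0.2, 3.0]
grip_width: 0.3
t 6.33 panel pos [  14.5 -110.2    8.7] F [0.4 0.2 3. ] w 0.3
[0.365 0.054 0.021] [-0.0006  0.0014  0.0023]
time: 6.58
tool_pos: [592.1, -69.4, 145.9]
tcp_rot: [-1.563, 1.36, 0.017]
contact_force: [0.2, 0.8, 0.4]
grip_width: 0.6
t 6.58 panel pos [  14.  -110.3    6.1] F [0.3 0.8 0.4] w 0.6
[0.112 0.001 0.032] [-0.0007  0.0015  0.0009]
```

Now one more millimetre, then I'll retract high and move back over the left side, clear of the view. The retract stays above everything.

```bash
python3 -m creep '[{"tx":0.1,"ty":0,"tz":0,"wx":0,"wy":0,"wz":0,"gripper":1},{"tx":0.1,"ty":0,"tz":0,"wx":0,"wy":0,"wz":0,"gripper":1},{"tx":-4,"ty":0,"tz":0,"wx":0,"wy":0,"wz":0,"gripper":1},{"tx":-8,"ty":0,"tz":0,"wx":0,"wy":0,"wz":0,"gripper":1},{"tx":-10,"ty":8,"tz":5,"wx":0,"wy":0,"wz":0,"gripper":1},{"tx":-10,"ty":12,"tz":10,"wx":0,"wy":0,"wz":0,"gripper":1},{"tx":-10,"ty":12,"tz":15,"wx":0,"wy":0,"wz":0,"gripper":1},{"tx":-10,"ty":12,"tz":15,"wx":0,"wy":0,"wz":0,"gripper":1}]';python3 -m creep '[{"tx":0,"ty":0,"tz":15,"wx":0,"wy":0,"wz":0,"gripper":1},{"tx":0,"ty":0,"tz":15,"wx":0,"wy":0,"wz":0,"gripper":1},{"tx":0,"ty":0,"tz":15,"wx":0,"wy":0,"wz":0,"gripper":1},{"tx":0,"ty":0,"tz":15,"wx":0,"wy":0,"wz":0,"gripper":1},{"tx":0,"ty":0,"tz":15,"wx":0,"wy":0,"wz":0,"gripper":1},{"tx":0,"ty":0,"tz":15,"wx":0,"wy":0,"wz":0,"gripper":1}]'; python3 look.py 5
python3 - <<'E'
from plant import *
import cv2
cv2.imwrite("pics/top5f.png",capture("top")["frame"][:,:,::-1])
E
```

```text
time: 7.25
tool_pos: [465.8, 52.4, 219.8]
tcp_rot: [-1.562, 1.361, 0.016]
contact_force: [1.3, 1.0, -0.1]
grip_width: 0.4
time: 7.75
tool_pos: [465.6, 203.1, 219.6]
tcp_rot: [-1.566, 1.362, 0.018]
contact_force: [0.0, 0.0, -0.2]
grip_width: 0.3
```

View pics/side5.png

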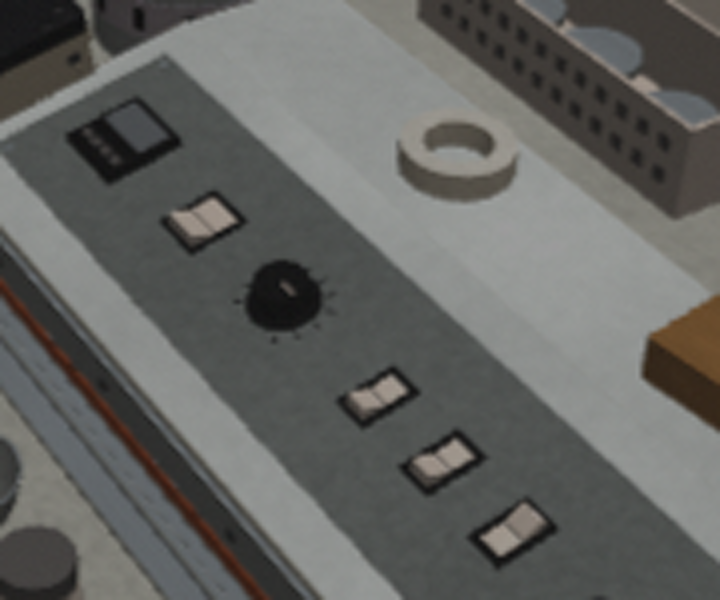

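View pics/top5f.png

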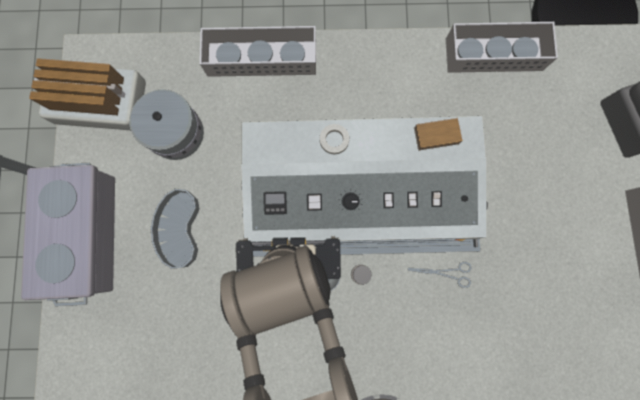

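Main, drive and heater are on: in the side view their near ends are up at (200,235), (365,410) and (425,475). The fan at (513,530) is still off, and the knob pointer hasn't moved. In the top view the tape, box, dish, jar and forceps are where they were. The gallipot is hidden under the arm, but at 220 mm up the fingers never came near it.

```bash
python3 -c "
from plant import *
print(get_obs()['contact_force']); print(close_job())"
```

```text
[-1.10391114 -0.19069252  0.16833188]
the job is handed in; nothing more can be done
None
```

I switched on main, then the band drive, then the heater with the closed fingertips held square to the panel. I then backed the arm off clear of everything and handed the job in at about 8 s.

- **Presses:** each switch gave a contact reading of about 2 to 3 N, which fell to nearly zero at about 6 mm off the panel, as expected when a switch snaps over. I only read the force at the end of each short move, so the peaks may have been a little higher.
- **Last pictures:** main, drive and heater have their near ends up (on). The fan still has its far end up (off), and the knob pointer looks the same. The tape, strips box, dish, jar and forceps are where they stood.
- **Not seen:** the gallipot was hidden under the arm in the last top view, so I could not confirm it directly. The fingertips stayed at least 140 mm up throughout, well above its 45 mm.
- **Problems:** one move call was refused because its rows left out the turn keys. The arm did not move, and I sent it again with all the keys. TCP readings taken before the arm had settled were up to about 3 mm off. Before the first press I waited and read again, and I approached every switch in small steps.

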